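# Put three mixed-up blind parts back into their own kit trays

## Task

The three white blind parts lie in the wrong kit trays. Put each in the middle of its own: the straight slat strip in the oblong tray, lying lengthwise along it, the flat round chain-drive housing in the round dish, and the flanged end cap in the square tray, all flat on the tray floor, cap with its flange down as it stands now. You may park a part on the empty cork mat on the way; leave everything else on the bench where it is.

Things in the scene. Friction and masses are not known exactly. Their poses are not given: they have to be found in the camera images.
- strip_centre (a point): Straight white plastic slat strip, 11 x 75 x 9 mm (x, y, z), lying flat at the start in the round dish; about 20 g. Point at its centre, half-way up (4.5 mm above what it lies on); y runs along its length, z up. Grasp it across its 11 mm width (x).
- housing_centre (a point): Flat round cream-white chain-drive housing, a disc 48 mm across and 15 mm high with a small hole in its top face; two low ears, 14 mm wide and 1 to 6 mm above its underside, stick out along its own x to 58 mm overall. Lies at the start in the square tray; about 40 g. Point at its centre, half-way up (7.5 mm above what it lies on); z up. Grasp it across its y (48 mm), clear of the ears.
- cap_centre (a point): White tube end cap: round flange 45 mm across and 8 mm high, on it an upright round hub 28 mm across that reaches to 26 mm, open at the top. Stands at the start, flange down, in the oblong tray; about 30 g. Point on its axis, half-way up (13 mm above what it stands on); z up. Grasp it by the hub, at any yaw.
- round_dish_mid (a point): Grey shallow round dish, fixed, 142 mm across outside, 134 mm inside; a dark round pad, flush, marks the middle. Point at the middle of its floor, which is 4 mm above the bench; the rim stands 9 mm above the bench.
- square_tray_mid (a point): Grey shallow square tray, fixed, 130 x 130 mm outside, 122 mm inside; a dark square pad, flush, marks the middle. Point at the middle of its floor, which is 4 mm above the bench; rim 9 mm above the bench; x and y along its sides.
- oblong_tray_mid (a point): Grey shallow oblong tray, fixed, 100 x 156 mm outside (x, y), 92 x 148 mm inside; a dark narrow pad, flush, marks the middle and the long way. Point at the middle of its floor, which is 4 mm above the bench; rim 9 mm above the bench; y runs along its long sides.
- mat_mid (a point): Empty flat cork mat, fixed, 110 x 110 mm, 3 mm thick: a free spot to park one part. Point at the middle of its upper face.
- sprocket_centre (a point): Bystander, loose: small white chain wheel, 39 mm across, 18 mm high, on the bare bench. Point at its centre, half-way up. Leave it alone.
- tin_centre (a point): Bystander, loose: flat brass-coloured round tin, 62 mm across, 23 mm high, on the bare bench. Point at its centre. Leave it alone.
- marker_centre (a point): Bystander, loose: black marker pen, 13 x 149 x 14 mm (y along it), on the bare bench. Point at its centre. Leave it alone.
There are look-alikes about, which are no part of the job. What is shaped like the part that bears cap_centre but pink or turquoise is not meant.

How it is judged:
By the outcome, as a careful person would: the job done as asked, in the order asked, and still so for the second after the job is handed in, with the robot touching nothing.
It also fails if it takes over 112 s, if anything falls off the work surface, if the arm or the gripper's body presses on something with over 40 N, if the wrist force passes 120 N, or if a joint passes its speed limit or range.

## Robot

A 6-joint arm with a two-finger parallel gripper is mounted at the origin on a cart in front of the work surface, level with it; the furniture and walls round the work are solid. World frame = base frame: x ahead of the robot, y to its left, z up, the work surface at z = 0. Lengths are in m, angles in rad, forces in N, time in s.
With the tool pointing down it reaches from about 0.275 to 0.75 m from the base axis. Payload 10.2 kg.
Tool frame: the origin (TCP) lies on the centre line of the jaws, within the pads' length; the fingertips stand 11 mm ahead of it and the grasp point (between the pads) lies 8 mm behind it; z points along the fingers, y is the direction in which the jaws open and shut (so a half turn about z gives the same grasp; the last joint's range is limited). The gripper opens to 85 mm and grips with 20 to 120 N. Pads are 22 mm wide; open, the fingers measure 114 mm over their backs; the gripper's body (76 mm by 85 mm) begins 54 mm behind the grasp point. The pads swing forward as they close: fully open they stand 13 mm farther back than shut.
Start: joints at [-1.445, 0.313, 1.498, -0, 1.331, -0.223], TCP at [0.179, -0.493, 0.242] pointing down, gripper open.
Joint ranges: [-2.94, 2.94], [-0.97, 2.17], [0.19, 2.56], [-1.23, 4.37], [0.02, 3.11], [-2.88, 2.88]. Speed limits (rad/s): [2.39, 2.39, 3.01, 3.14, 3.14, 3.14].

## Interface

Orientations are given as a rotation vector (axis times angle).
In Python, from plant import env gives the robot as it stands.
- The arm moves only by the tool send_rows, never from a script. Its argument "steps" is a list of rows, each an object with "offset": the shift along the world's x, y, z in mm, a list of three; "turn": the turn about the world's z in rad; "jaw": the opening, from 0 (shut) to 1 (fully open). A call has 1 to 20 rows; each row shifts and turns the commanded pose from where the row before left it; what a row does not reach is not made up. A row lasts 1/12 s, in which the tool goes at most 41.7 mm and 7.16 degrees, less where a joint would pass 70% of its speed; a pose out of reach is approached as far as the arm can. A call is refused whole if a number of a shift passes 41.7 or a number of a turn 0.125, either way. A call with a gripper value outside its range is refused whole. The fingers move at their own pace and stop on an object; the grip force is fixed at half the most. Time passes only in rows, so rows that do not move let the fingers close. It gives the time, the measured TCP pose, the force and the opening at its end, in the units of the state.
- env.get_obs(): the state, without advancing time (a new reading comes with each control period).
- env.capture(name): name is "side" or "top" or "wrist"; returns (picture, depth): 384x512x3 uint8, blue, green, red; 384x512 float32, m along the optical axis (not along the pixel's ray), 0 where there is no reading.
- env.camera_info(name): a dict with "vertical_fov" (degrees; the focal length in pixels is half the picture's height over the tangent of half this angle, whatever the lens; pixels are square), "cx", "cy" (the principal point, pixels), "D" ([k1, k2, p1, p2, k3] as OpenCV has them; the pictures are not rectified), "eye" and "rotation" of the camera in the world; the wrist camera has in their place "tool_from_camera" (4x4, takes a point from camera to tool coordinates, whose origin is the TCP and whose axes are the flange's). Camera axes: x right, y up, looking along -z (the intrinsics and any distortion apply to the point x, -y, -z); pixel columns grow to the right and rows downward; lengths in m; the calibration is good to about 2 mm. A picture is of the moment at which its call begins: read the wrist's pose just before it. camera_info takes no time and is no camera call.
- env.close_job(): hands the job in, once; it reports no verdict.
The state is a dict: "time": time; "joints": joint angles; "joint_vel": joint speeds; "tau": joint torques, N m; "eef_pos": TCP position; "eef_rot": TCP orientation; "contact_force": force on the tool from outside, world axes, zero at the start; "moment": the same for the moment, N m; "width": finger opening in m.
Only numpy, scipy, OpenCV 4.12 (cv2) and the standard library are available. Lean on these libraries where they do the work, as an engineer would, in place of code of your own. Each camera call takes 0.05 s, during which the arm holds its last target.

## Working session

There is one attempt and no reset: what is moved stays moved. The work goes in short steps, Python scripts to look and compute and a tool call to move; the robot and the scene stay as the last step left them, time stands still between calls to the robot, and variables do not carry over. Pictures are saved under pics/ and viewed, and the job is handed in when it is done.

Besides the shell and the picture viewer there is one more tool, called after "Call:" as name(argument=value, ...), one argument or row to a line, values as JSON. send_rows: Moves the arm, as the interface text tells. Its arguments: {"type":"object","properties":{"steps":{"type":"array","items":{"type":"object","properties":{"offset":{"type":"array","items":{"type":"number"}},"turn":{"type":"number"},"jaw":{"type":"number"}}}}},"required":["steps"]}

```bash
ls; mkdir -p pics
python3 - <<'E'
from plant import env
import cv2
o=env.get_obs();print(o)
for n in("side","top","wrist"):
    i=env.camera_info(n);print(n,i)
    p,d=env.capture(n);cv2.imwrite(f"pics/{n}0.png",p)
    import numpy as np
    np.save(f"{n}0d.npy",d)
E
```

```text
pics
{'time': 0.0, 'joints': array([-1.44540109e+00,  3.13468912e-01,  1.49843488e+00, -2.72175012e-05,
        1.33101059e+00, -2.23417305e-01]), 'joint_vel': array([-0.00048291,  0.000326  , -0.00073905,  0.00108707,  0.0023922 ,
       -0.00062461]), 'tau': array([-1.05262712e-03, -4.12266040e+01, -2.59744942e+01, -2.77048666e-04,
        4.00652571e-03,  9.53690119e-06]), 'eef_pos': array([ 0.17937792, -0.49314386,  0.24172622]), 'eef_rot': array([-3.09263072e+00, -5.44920701e-01, -6.02151600e-05]), 'contact_force': array([ 0.57526653, -0.10987843,  0.46786989]), 'moment': array([ 0.03847438,  0.02385556, -0.01681218]), 'width': 0.08517681648873847}
side {'vertical_fov': 56.02074665179848, 'cx': 256.46656665668394, 'cy': 193.18563242320937, 'D': array([-0.10281775,  0.        ,  0.        ,  0.        ,  0.        ]), 'eye': array([0.54114066, 0.78909016, 0.77409637]), 'rotation': array([0.0117705 , 1.24583225, 2.82000942])}
top {'vertical_fov': 57.85008658705435, 'cx': 255.3728076578778, 'cy': 190.52472117880714, 'D': array([-0.07408823,  0.        ,  0.        ,  0.        ,  0.        ]), 'eye': array([ 0.47261986, -0.00607411,  0.90600672]), 'rotation': array([ 0.05742185, -0.01940736, -1.56115221])}
wrist {'vertical_fov': 63.01052593030235, 'cx': 256.88262690603875, 'cy': 186.44242944316542, 'D': array([-0.0481183,  0.       ,  0.       ,  0.       ,  0.       ]), 'tool_from_camera': array([[-5.90049476e-04,  9.48234889e-01,  3.17569278e-01,
         8.09067436e-02],
       [ 9.99999815e-01,  5.13544634e-04,  3.24617132e-04,
         2.64304022e-04],
       [ 1.44727292e-04,  3.17569411e-01, -9.48235017e-01,
        -1.31751377e-01],
       [ 0.00000000e+00,  0.00000000e+00,  0.00000000e+00,
         1.00000000e+00]])}
```

View pics/top0.png

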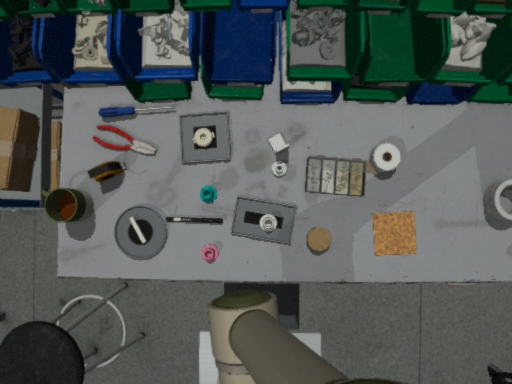

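View pics/side0.png

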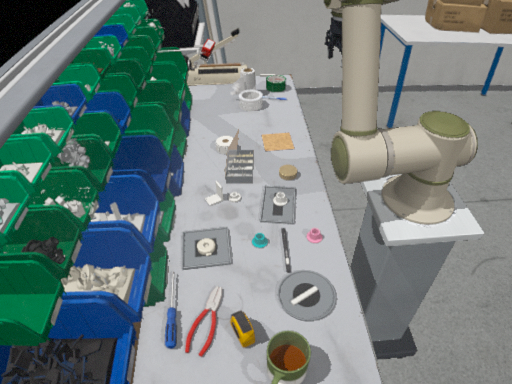

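```bash
cat > h.py <<'E'
import numpy as np,cv2
from scipy.spatial.transform import Rotation as R
from plant import env
def cam(n,obs=None):
    i=env.camera_info(n)
    f=192/np.tan(np.radians(i['vertical_fov'])/2)
    K=np.array([[f,0,i['cx']],[0,f,i['cy']],[0,0,1]]);D=np.array(i['D'])
    if 'eye' in i: Rm=R.from_rotvec(i['rotation']).as_matrix();e=np.array(i['eye'])
    else:
        T=np.eye(4);T[:3,:3]=R.from_rotvec(obs['eef_rot']).as_matrix();T[:3,3]=obs['eef_pos']
        T=T@np.array(i['tool_from_camera']);Rm=T[:3,:3];e=T[:3,3]
    return K,D,Rm,e
def ray(c,px):
    K,D,Rm,e=c
    u=cv2.undistortPoints(np.array(px,float).reshape(-1,1,2),K,D).reshape(-1,2)
    d=np.c_[u[:,0],-u[:,1],-np.ones(len(u))]
    return d@Rm.T
def onz(c,px,z):
    d=ray(c,px);return c[3]+d*((z-c[3][2])/d[:,2])[:,None]
def proj(c,P):
    K,D,Rm,e=c
    q=(np.atleast_2d(P)-e)@Rm; q=q*[1,-1,-1]
    return cv2.projectPoints(q,np.zeros(3),np.zeros(3),K,D)[0].reshape(-1,2)
def pts(c,px,depth):
    d=ray(c,px);return c[3]+d*np.array([depth[int(round(v)),int(round(u))] for u,v in px])[:,None]
E
python3 - <<'E'
from h import *
p=cv2.imread('pics/top0.png');d=np.load('top0d.npy')
cv2.imwrite('pics/topz.png',cv2.resize(p[100:270,100:430],None,fx=2.4,fy=2.4,interpolation=cv2.INTER_CUBIC))
c=cam('top')
for n,px,z in [('bench',(300,200),0),('strip',(137,230),.0085),('dish',(140,232),.004),('housing',(204,137),.012),('sq',(205,137.5),.004),('cap',(268,223),.02),('obl',(264,219),.004),('mat',(395,232),.003),('turq',(208,193),.02),('pink',(210,253),.02),('tin',(319,239),.023),('sprocket',(279,169),.018),('tape',(385,157),.03),('box',(335,175),.03),('holder',(278,143),.03)]:
    print(n,onz(c,[px],z)[0].round(4),pts(c,[px],d)[0].round(4))
E
```

```text
bench [ 0.4932 -0.1003  0.    ] [ 0.4932 -0.1002  0.0009]
strip [0.4103 0.325  0.0085] [0.4105 0.3239 0.0115]
dish [0.4049 0.3185 0.004 ] [0.4056 0.3152 0.0132]
housing [0.6553 0.1516 0.012 ] [0.656  0.1521 0.0087]
sq [0.6556 0.1503 0.004 ] [0.6543 0.1491 0.0106]
cap [ 0.4336 -0.0173  0.02  ] [ 0.433  -0.0175  0.0064]
obl [ 0.4431 -0.0071  0.004 ] [ 0.4438 -0.007   0.0242]
mat [ 0.4121 -0.3478  0.003 ] [ 0.412  -0.3482  0.0018]
turq [0.5085 0.1371 0.02  ] [0.5092 0.1399 0.0027]
pink [0.3555 0.1297 0.02  ] [0.3543 0.1312 0.0105]
tin [ 0.3946 -0.1465  0.023 ] [ 0.3945 -0.1465  0.0227]
sprocket [ 0.5718 -0.0444  0.018 ] [ 0.5736 -0.0451  0.0027]
tape [ 0.6037 -0.3135  0.03  ] [ 0.6084 -0.3247 -0.0018]
box [ 0.5565 -0.1855  0.03  ] [ 0.5578 -0.1884  0.016 ]
holder [ 0.6369 -0.041   0.03  ] [ 0.6411 -0.0419  0.0078]
```

View pics/topz.png

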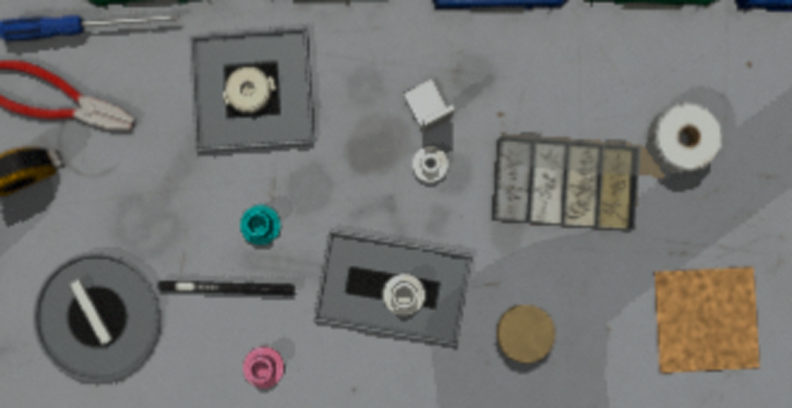

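View pics/wrist0.png

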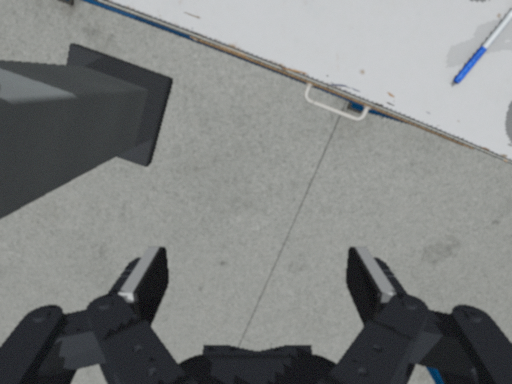

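Call:
send_rows(
  steps=[
    {"offset":[14,26,0],"turn":-0.02},
    {"offset":[14,26,0],"turn":-0.02},
    {"offset":[14,26,0],"turn":-0.02},
    {"offset":[14,26,0],"turn":-0.02},
    {"offset":[14,26,0],"turn":-0.02},
    {"offset":[14,26,0],"turn":-0.02},
    {"offset":[14,26,0],"turn":-0.02},
    {"offset":[14,26,0],"turn":-0.02},
    {"offset":[14,26,0],"turn":-0.02},
    {"offset":[14,26,0],"turn":-0.02},
    {"offset":[14,26,0],"turn":-0.02},
    {"offset":[14,26,0],"turn":-0.02},
    {"offset":[14,26,0],"turn":-0.02},
    {"offset":[14,26,0],"turn":-0.02},
    {"offset":[14,26,0],"turn":-0.02},
    {"offset":[14,26,0],"turn":-0.02},
    {"offset":[14,26,0],"turn":-0.02},
    {"offset":[14,26,0],"turn":-0.01},
    {"offset":[0,8,0]},
    {"offset":[0,0,0]},
  ],
)

```text
schema error: expected keys offset, turn, jaw
```

```bash
cat > snap.py <<'E'
import sys
from h import *
import pickle
n=sys.argv[1];o=env.get_obs();p,d=env.capture('wrist')
cv2.imwrite(f'pics/{n}.png',p);pickle.dump((o,p,d),open(n+'.pkl','wb'))
x=R.from_rotvec(o['eef_rot']).as_matrix()[:,0]
print(o['time'],o['eef_pos'].round(4),'yaw',np.arctan2(x[1],x[0]).round(4),o['contact_force'].round(1),o['width'])
E
python3 snap.py w1
```

```text
0.15 [ 0.1794 -0.4932  0.2419] yaw 0.3488 [ 1.  -0.3 -0.1] 0.08535329765869427
```

View pics/w1.png

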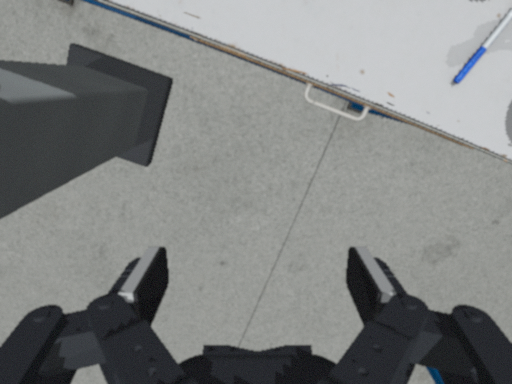

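All keys are needed in every row; the arm hasn't moved (the view still shows floor and bench edge).

Call:
send_rows(
  steps=[
    {"offset":[14,26,0],"turn":-0.02,"jaw":1},
    {"offset":[14,26,0],"turn":-0.02,"jaw":1},
    {"offset":[14,26,0],"turn":-0.02,"jaw":1},
    {"offset":[14,26,0],"turn":-0.02,"jaw":1},
    {"offset":[14,26,0],"turn":-0.02,"jaw":1},
    {"offset":[14,26,0],"turn":-0.02,"jaw":1},
    {"offset":[14,26,0],"turn":-0.02,"jaw":1},
    {"offset":[14,26,0],"turn":-0.02,"jaw":1},
    {"offset":[14,26,0],"turn":-0.02,"jaw":1},
    {"offset":[14,26,0],"turn":-0.02,"jaw":1},
    {"offset":[14,26,0],"turn":-0.02,"jaw":1},
    {"offset":[14,26,0],"turn":-0.02,"jaw":1},
    {"offset":[14,26,0],"turn":-0.02,"jaw":1},
    {"offset":[14,26,0],"turn":-0.02,"jaw":1},
    {"offset":[14,26,0],"turn":-0.02,"jaw":1},
    {"offset":[14,26,0],"turn":-0.02,"jaw":1},
    {"offset":[14,26,0],"turn":-0.02,"jaw":1},
    {"offset":[14,26,0],"turn":-0.01,"jaw":1},
    {"offset":[0,8,0],"turn":0,"jaw":1},
    {"offset":[0,0,0],"turn":0,"jaw":1},
  ],
)

```text
time: 1.87
eef_pos: [0.4314, -0.0159, 0.2421]
eef_rot: [-3.141, -0.003, 0.001]
contact_force: [0.3, 0.4, -0.4]
width: 0.0857
```

```bash
python3 snap.py w2
```

```text
1.8667 [ 0.4314 -0.0159  0.2421] yaw 0.002 [ 0.3  0.4 -0.4] 0.08565350130542437
```

View pics/w2.png

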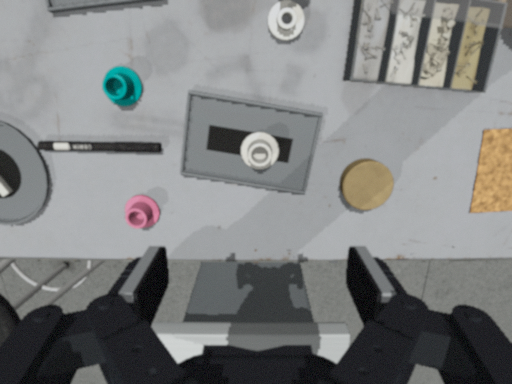

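```bash
cat > seg.py <<'E'
from h import *
import pickle
def load(n):
    o,p,d=pickle.load(open(n+'.pkl','rb'));return o,p,d,cam('wrist',o)
def comp(m,seed,name=None):
    n,l,s,ce=cv2.connectedComponentsWithStats(m.astype(np.uint8))
    ids=[i for i in range(1,n)]
    i=min((i for i in ids if s[i,4]>30),key=lambda i:np.min(np.hypot(*(np.argwhere(l==i)[:,::-1]-seed).T)))
    return (l==i).astype(np.uint8)
def hull(m):
    c=max(cv2.findContours(m,cv2.RETR_EXTERNAL,cv2.CHAIN_APPROX_NONE)[0],key=cv2.contourArea)
    return cv2.convexHull(c).reshape(-1,2).astype(float),c.reshape(-1,2).astype(float)
def rect(c,m,z):
    h,cc=hull(m);w=onz(c,cc,z)[:,:2]*1000
    (x,y),(a,b),t=cv2.minAreaRect(w.astype(np.float32))
    box=cv2.boxPoints(((x,y),(a,b),t));e=[box[1]-box[0],box[2]-box[1]]
    L=max(e,key=np.linalg.norm)
    return (round(x,1),round(y,1)),(round(a,1),round(b,1)),'long dir',round(float(np.arctan2(L[1],L[0])%np.pi),3)
E
python3 - <<'E'
from seg import *
o,p,d,c=load('w2')
g=cv2.cvtColor(p,cv2.COLOR_BGR2GRAY).astype(int)
print(g[150,200:320:4]); print(g[85:200:4,240])
hs=cv2.cvtColor(p,cv2.COLOR_BGR2HSV)
cap=comp(g>165,(260,150)); h,cc=hull(cap)
print('cap px',cap.sum(),cc.min(0),cc.max(0))
w=onz(c,cc,.012)[:,:2]*1000
print('minCircle z12',cv2.minEnclosingCircle(w.astype(np.float32)))
pad=comp((g<45),(230,140)); print('pad',rect(c,pad,.004))
# tray: darker than bench
tr=((g>60)&(g<135)).astype(np.uint8); 
tr=comp(tr,(200,160)); print('tray',tr.sum(),rect(c,tr,.009))
cv2.imwrite('pics/seg2.png',np.hstack([cap,tr])*255)
for px in [(300,120),(255,133),(260,152),(230,138)]: print(pts(c,[px],d).round(4))
E
```

```text
[132 137 117  92  68  48  45  36  41  42 127 215 174 177 121 121 119 202
 180 204  52  39  41 131 132 131 132 133 121 155]
[172 173 161 155 126 136 135 136 134 134 132 117  44  42  37  83 128 123
 135 133 131 132 131 129 119 132 177 177 177]
cap px 772 [241. 132.] [277. 166.]
minCircle z12 ((435.4635314941406, -19.064411163330078), 22.223093032836914)
pad ((446.3, 18.7), (43.2, 26.1), 'long dir', 1.402)
tray 6806 ((441.0, -7.4), (154.5, 103.3), 'long dir', 1.408)
[[ 0.4702 -0.0665  0.0041]]
[[ 0.4557 -0.0141  0.0095]]
[[ 0.4338 -0.02    0.012 ]]
[[0.4489 0.0156 0.0039]]
```

View pics/seg2.png

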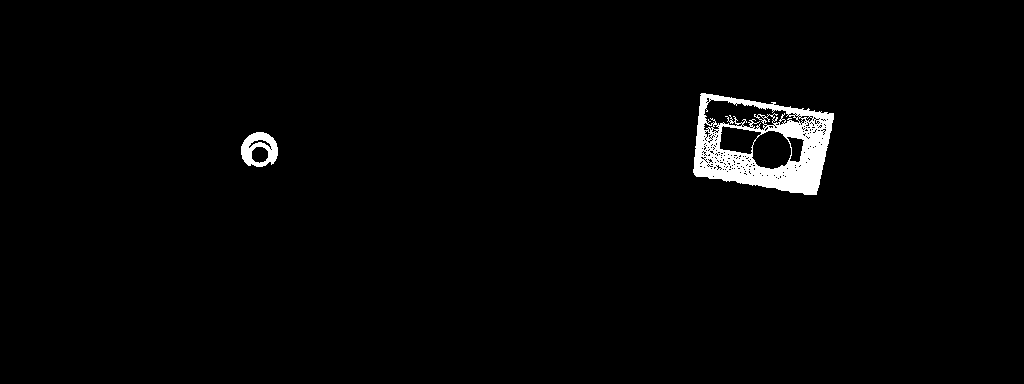

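Call:
send_rows(
  steps=[
    {"offset":[4,-3,-36],"turn":0,"jaw":1},
    {"offset":[0,0,-36],"turn":0,"jaw":1},
    {"offset":[0,0,-36],"turn":0,"jaw":1},
    {"offset":[0,0,-36],"turn":0,"jaw":1},
    {"offset":[0,0,-36],"turn":0,"jaw":0.8},
    {"offset":[0,0,-25],"turn":0,"jaw":0.7},
    {"offset":[0,0,-11],"turn":0,"jaw":0.6},
    {"offset":[0,0,0],"turn":0,"jaw":0.5},
    {"offset":[0,0,0],"turn":0,"jaw":0.4},
  ],
)

```text
time: 2.67
eef_pos: [0.4352, -0.0214, 0.0265]
eef_rot: [-3.142, 0.004, 0.001]
contact_force: [-0.6, -0.2, 0.3]
width: 0.0345
```

```bash
python3 snap.py w3
```

```text
2.6667 [ 0.4352 -0.0214  0.0265] yaw -0.0024 [-0.6 -0.2  0.3] 0.03450635399789705
```

View pics/w3.png

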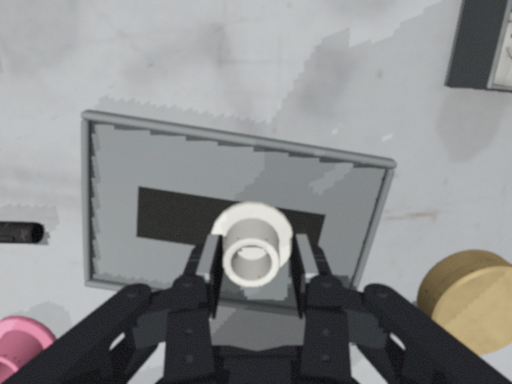

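Run:
```python
from seg import *
o,p,d,c=load('w3')
print(onz(c,[(251,262)],.030)*1000,onz(c,[(252,237)],.012)*1000)
```

```text
[[435.78839905 -19.02236697  30.        ]] [[439.50261623 -19.26477301  12.        ]]
```

Call:
send_rows(
  steps=[
    {"offset":[0,2,0],"turn":0,"jaw":0.4},
    {"offset":[0,0,0],"turn":0,"jaw":0},
    {"offset":[0,0,0],"turn":0,"jaw":0},
    {"offset":[0,0,0],"turn":0,"jaw":0},
    {"offset":[0,0,0],"turn":0,"jaw":0},
  ],
)

```text
time: 3.13
eef_pos: [0.436, -0.0186, 0.0277]
eef_rot: [3.141, -0.001, 0.003]
contact_force: [-3.9, 0.4, 10.1]
width: 0.0248
```

Call:
send_rows(
  steps=[
    {"offset":[0,0,15],"turn":0,"jaw":0},
    {"offset":[0,0,30],"turn":0,"jaw":0},
    {"offset":[0,0,30],"turn":0,"jaw":0},
    {"offset":[0,0,5],"turn":0,"jaw":0},
    {"offset":[0,0,0],"turn":0,"jaw":0},
  ],
)

```text
time: 3.55
eef_pos: [0.4365, -0.0187, 0.1085]
eef_rot: [3.14, -0.001, 0.008]
contact_force: [0.1, 0.6, -0.3]
width: 0.0246
```

```bash
python3 snap.py w4
```

```text
3.55 [ 0.4365 -0.0187  0.1085] yaw -0.0009 [ 0.1  0.6 -0.3] 0.024642465012822978
```

View pics/w4.png

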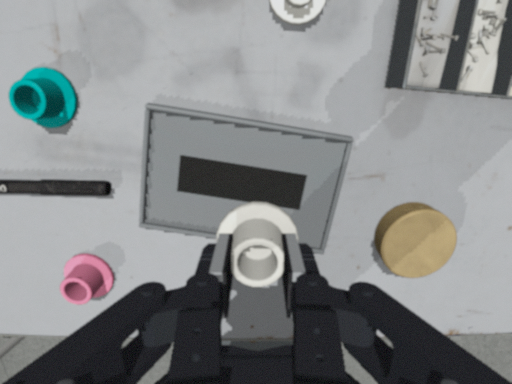

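Run:
```python
from seg import *
o,p,d,c=load('w4')
g=cv2.cvtColor(p,cv2.COLOR_BGR2GRAY).astype(int)
pad=comp((g<60),(230,180)); print('pad',pad.sum(),rect(c,pad,.004))
co=[(150,105),(351,137),(323,249),(142,226)]
print(onz(c,co,.009).round(4),onz(c,co,.009).mean(0))
```

```text
pad 4120 ((442.1, -6.7), (97.9, 28.2), 'long dir', 1.406)
[[ 0.5027  0.0579  0.009 ]
 [ 0.4792 -0.0894  0.009 ]
 [ 0.3853 -0.0745  0.009 ]
 [ 0.4067  0.0748  0.009 ]] [ 0.44347146 -0.00780655  0.009     ]
```

Call:
send_rows(
  steps=[
    {"offset":[-2,-30,0],"turn":0,"jaw":0},
    {"offset":[-2,-30,0],"turn":0,"jaw":0},
    {"offset":[-2,-30,0],"turn":0,"jaw":0},
    {"offset":[-2,-30,0],"turn":0,"jaw":0},
    {"offset":[-2,-30,0],"turn":0,"jaw":0},
    {"offset":[-2,-30,0],"turn":0,"jaw":0},
    {"offset":[-2,-30,0],"turn":0,"jaw":0},
    {"offset":[-2,-30,0],"turn":0,"jaw":0},
    {"offset":[-2,-30,0],"turn":0,"jaw":0},
    {"offset":[-2,-30,0],"turn":0,"jaw":0},
    {"offset":[-4,-29,0],"turn":0,"jaw":0},
    {"offset":[0,0,0],"turn":0,"jaw":0},
  ],
)

```text
time: 4.6
eef_pos: [0.4102, -0.3514, 0.1048]
eef_rot: [3.141, -0.007, -0.001]
contact_force: [-0.1, -1.0, 0.1]
width: 0.0248
```

```bash
python3 snap.py w5
```

```text
4.6 [ 0.4102 -0.3514  0.1048] yaw -0.0047 [-0.1 -1.   0.1] 0.02477655347643737
```

View pics/w5.png

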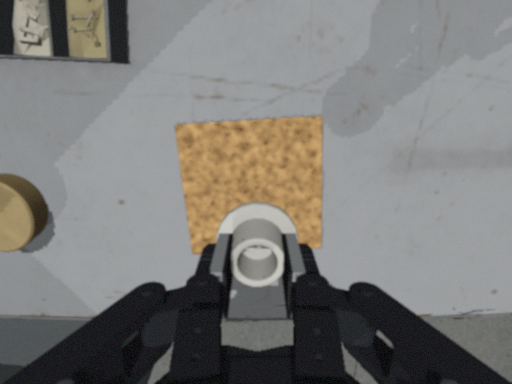

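Call:
send_rows(
  steps=[
    {"offset":[0,0,-35],"turn":0,"jaw":0},
    {"offset":[0,0,-25],"turn":0,"jaw":0},
    {"offset":[0,0,-12],"turn":0,"jaw":0},
    {"offset":[0,0,-5],"turn":0,"jaw":0},
    {"offset":[0,0,0],"turn":0,"jaw":0},
  ],
)

```text
time: 5.07
eef_pos: [0.4109, -0.3457, 0.0281]
eef_rot: [-3.139, 0.001, 0.004]
contact_force: [0.3, 0.1, 0.0]
width: 0.0249
```

Call:
send_rows(
  steps=[
    {"offset":[0,0,-1],"turn":0,"jaw":0},
    {"offset":[0,0,0],"turn":0,"jaw":0},
    {"offset":[0,0,0],"turn":0,"jaw":0.15},
    {"offset":[0,0,0],"turn":0,"jaw":0.5},
    {"offset":[0,0,0],"turn":0,"jaw":0.8},
    {"offset":[0,0,0],"turn":0,"jaw":0.8},
    {"offset":[0,0,20],"turn":0,"jaw":0.8},
    {"offset":[0,0,35],"turn":0,"jaw":0.8},
    {"offset":[0,0,40],"turn":0,"jaw":0.8},
    {"offset":[0,0,40],"turn":0,"jaw":0.8},
  ],
)

```text
time: 5.9
eef_pos: [0.4111, -0.347, 0.1648]
eef_rot: [-3.141, 0.002, 0.001]
contact_force: [0.9, -0.6, 0.3]
width: 0.0684
```

```bash
python3 snap.py w6
```

```text
5.9 [ 0.4111 -0.347   0.1648] yaw -0.0013 [ 0.9 -0.6  0.3] 0.06839326620761288
```

View pics/w6.png

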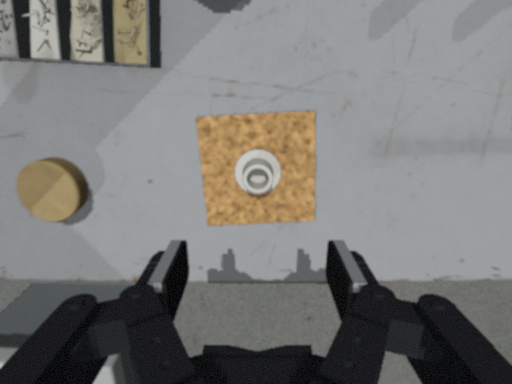

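Call:
send_rows(
  steps=[
    {"offset":[0,15,20],"turn":0,"jaw":0.8},
    {"offset":[0,30,20],"turn":0,"jaw":0.8},
    {"offset":[0,35,0],"turn":0,"jaw":0.8},
    {"offset":[0,35,0],"turn":0,"jaw":0.8},
    {"offset":[0,35,0],"turn":0,"jaw":0.8},
    {"offset":[0,35,0],"turn":0,"jaw":0.8},
    {"offset":[0,35,0],"turn":0,"jaw":0.8},
    {"offset":[0,35,0],"turn":0,"jaw":0.8},
    {"offset":[0,35,0],"turn":0,"jaw":0.8},
    {"offset":[0,35,0],"turn":0,"jaw":0.8},
    {"offset":[0,35,0],"turn":0,"jaw":0.8},
    {"offset":[0,35,0],"turn":0,"jaw":0.8},
    {"offset":[0,35,0],"turn":0,"jaw":0.8},
    {"offset":[0,35,0],"turn":0,"jaw":0.8},
    {"offset":[0,35,0],"turn":0,"jaw":0.8},
    {"offset":[0,35,0],"turn":0,"jaw":0.8},
    {"offset":[0,35,0],"turn":0,"jaw":0.8},
    {"offset":[0,35,0],"turn":0,"jaw":0.8},
    {"offset":[0,35,0],"turn":0,"jaw":0.8},
    {"offset":[0,33,0],"turn":0,"jaw":0.6},
  ],
)

```text
time: 7.62
eef_pos: [0.411, 0.3276, 0.2032]
eef_rot: [-3.141, 0.001, -0.0]
contact_force: [0.9, -0.8, -0.6]
width: 0.0577
```

Call:
send_rows(
  steps=[
    {"offset":[0,30,0],"turn":0,"jaw":0.6},
    {"offset":[0,0,0],"turn":0,"jaw":0.6},
  ],
)

```text
time: 7.78
eef_pos: [0.4107, 0.3595, 0.2028]
eef_rot: [-3.14, -0.004, -0.0]
contact_force: [0.0, -0.2, -0.2]
width: 0.0512
```

```bash
python3 snap.py w7
```

```text
7.7833 [0.4107 0.3595 0.2028] yaw 0.0025 [ 0.  -0.2 -0.2] 0.051176616688072746
```

View pics/w7.png

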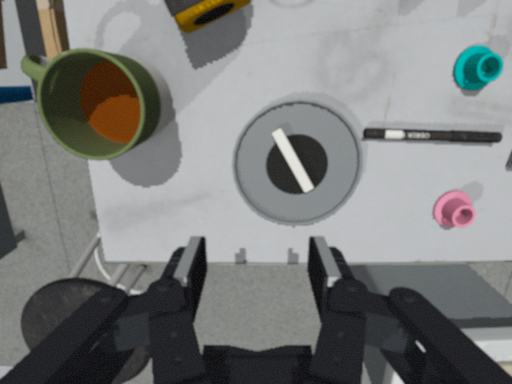

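Run:
```python
from seg import *
o,p,d,c=load('w7')
g=cv2.cvtColor(p,cv2.COLOR_BGR2GRAY).astype(int)
s=comp(g>170,(293,160)); print(s.sum())
s=comp((g>185),(293,160)); print('strip',s.sum(),rect(c,s,.013))
pad=comp((g<55),(280,165)); h,_=hull(pad|s)
w=onz(c,hull(pad)[0],.004)[:,:2]*1000; print('padcircle',cv2.minEnclosingCircle(w.astype(np.float32)))
b=comp((g<150),(245,160)); cv2.imwrite('pics/seg7.png',(b|s)*255)
print('dish ext px',b.sum(),hull(b)[0].min(0),hull(b)[0].max(0))
h=hull(b)[0]; w=onz(c,h,.009)[:,:2]*1000; print(cv2.minEnclosingCircle(w.astype(np.float32)),cv2.fitEllipse(w.astype(np.float32)))
# mug nearest
P=[pts(c,[(x,y)],d)[0] for x,y in[(157,95),(140,70),(105,55)]];print(np.round(P,3))
```

```text
730
strip 681 ((412.6, 321.6), (74.5, 10.5), 'long dir', 0.525)
padcircle ((401.1482238769531, 324.970947265625), 30.54960823059082)
dish ext px 13756 [233. 100.] [502. 226.]
((416.3768615722656, 240.2185516357422), 145.75753784179688) ((415.0625915527344, 244.7223358154297), (161.17056274414062, 294.5628967285156), 7.836817741394043)
[[0.481 0.448 0.049]
 [0.502 0.458 0.058]
 [0.512 0.472 0.088]]
```

View pics/seg7.png

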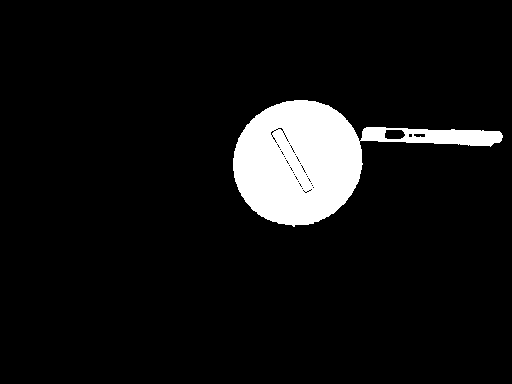

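Call:
send_rows(
  steps=[
    {"offset":[2,-18,-10],"turn":0.105,"jaw":0.5},
    {"offset":[0,-20,-20],"turn":0.105,"jaw":0.4},
    {"offset":[0,0,-30],"turn":0.105,"jaw":0.35},
    {"offset":[0,0,-30],"turn":0.105,"jaw":0.35},
    {"offset":[0,0,-36],"turn":0.103,"jaw":0.35},
    {"offset":[0,0,0],"turn":0,"jaw":0.35},
    {"offset":[0,0,0],"turn":0,"jaw":0.35},
  ],
)

```text
time: 8.42
eef_pos: [0.4131, 0.3168, 0.077]
eef_rot: [3.036, 0.804, -0.004]
contact_force: [-0.6, 0.6, 1.3]
width: 0.0298
```

```bash
python3 snap.py w8
```

```text
8.4167 [0.4131 0.3168 0.077 ] yaw 0.518 [-0.6  0.6  1.3] 0.029838064906843
```

View pics/w8.png

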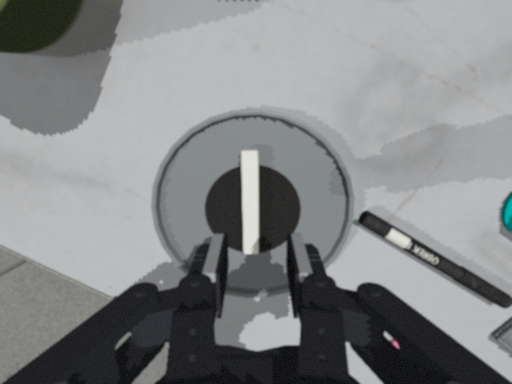

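Run:
```python
from seg import *
o,p,d,c=load('w8')
g=cv2.cvtColor(p,cv2.COLOR_BGR2GRAY).astype(int)
s=comp((g>185),(250,200)); print('strip',s.sum(),hull(s)[0].min(0),hull(s)[0].max(0),rect(c,s,.013))
b=(g<150)
# rim: points by hand-ish along outer edge: leftmost/top/right
e=cv2.Canny(p,60,150)
q=[]
ctr=np.array([255,203.])
for a in np.radians(np.arange(-170,-9,5)):
    for r in range(125,60,-1):
        x,y=(ctr+[r*np.cos(a),r*np.sin(a)]).round().astype(int)
        if b[y,x] and not (g[y,x]<40): q.append((x,y));break
w=onz(c,q,.009)[:,:2]*1000
A=np.c_[2*w,np.ones(len(w))]
for _ in range(4):
    S=np.linalg.lstsq(A,(w**2).sum(1),rcond=None)[0]; r=np.sqrt(S[2]+S[0]**2+S[1]**2); res=np.hypot(*(w-S[:2]).T)-r
    k=abs(res)<2; w=w[k];A=A[k]
print('dish',S[:2],r,len(w))
pad=comp((g<55),(225,205))|comp((g<55),(280,205))
w=onz(c,hull(pad)[0],.004)[:,:2]*1000; print('pad',cv2.minEnclosingCircle(w.astype(np.float32)), cv2.minEnclosingCircle(onz(c,np.vstack([hull(comp((g<55),s_))[0] for s_ in[(225,205),(280,205)]]),.004)[:,:2].astype(np.float32)*1000))
```

```text
strip 1490 [241. 150.] [257. 253.] ((412.7, 322.2), (74.4, 10.2), 'long dir', 0.518)
dish [405.63768903 315.97043672] 70.06852460886344 33
pad ((253.6029052734375, 225.9434051513672), 239.48062133789062) ((253.60287475585938, 225.9434051513672), 239.48062133789062)
```

Call:
send_rows(
  steps=[
    {"offset":[0,5,-20],"turn":0,"jaw":0.35},
    {"offset":[0,0,-20],"turn":0,"jaw":0.35},
    {"offset":[0,0,-12],"turn":0,"jaw":0.35},
    {"offset":[0,0,0],"turn":0,"jaw":0.35},
    {"offset":[0,0,0],"turn":0,"jaw":0.35},
  ],
)

```text
time: 8.88
eef_pos: [0.4144, 0.323, 0.0272]
eef_rot: [-3.036, -0.808, -0.004]
contact_force: [0.8, -0.2, 0.4]
width: 0.0299
```

Call:
send_rows(
  steps=[
    {"offset":[-1,-1,-6],"turn":0,"jaw":0.35},
    {"offset":[0,0,-4],"turn":0,"jaw":0.35},
    {"offset":[0,0,0],"turn":0,"jaw":0.2},
    {"offset":[0,0,0],"turn":0,"jaw":0},
    {"offset":[0,0,0],"turn":0,"jaw":0},
    {"offset":[0,0,0],"turn":0,"jaw":0},
  ],
)

```text
time: 9.38
eef_pos: [0.4127, 0.3217, 0.0158]
eef_rot: [-3.035, -0.81, -0.001]
contact_force: [-0.9, -0.9, 3.8]
width: 0.0087
```

```bash
python3 snap.py w9
```

```text
9.3833 [0.4127 0.3217 0.0158] yaw 0.5217 [-0.9 -0.9  3.8] 0.008724263514929737
```

View pics/w9.png

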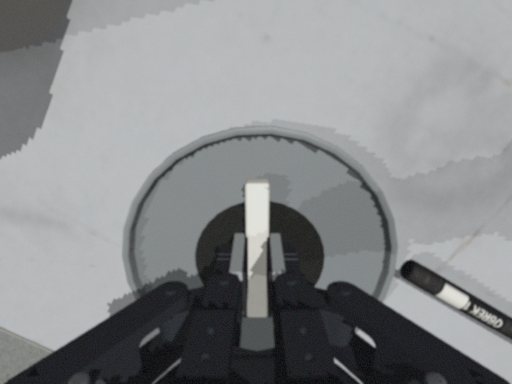

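Call:
send_rows(
  steps=[
    {"offset":[0,0,15],"turn":0,"jaw":0},
    {"offset":[0,0,30],"turn":0,"jaw":0},
    {"offset":[0,0,30],"turn":0,"jaw":0},
    {"offset":[2,-25,0],"turn":0.074,"jaw":0},
    {"offset":[2,-27,0],"turn":0.074,"jaw":0},
    {"offset":[3,-28,0],"turn":0.074,"jaw":0},
    {"offset":[3,-28,0],"turn":0.074,"jaw":0},
    {"offset":[3,-28,0],"turn":0.074,"jaw":0},
    {"offset":[3,-28,0],"turn":0.074,"jaw":0},
    {"offset":[3,-28,0],"turn":0.074,"jaw":0},
    {"offset":[3,-28,0],"turn":0.074,"jaw":0},
    {"offset":[2,-28,0],"turn":0.074,"jaw":0},
    {"offset":[2,-28,0],"turn":0.074,"jaw":0},
    {"offset":[2,-28,0],"turn":0.074,"jaw":0},
    {"offset":[2,-25,0],"turn":0.07,"jaw":0},
    {"offset":[0,0,0],"turn":0,"jaw":0},
    {"offset":[0,0,0],"turn":0,"jaw":0},
  ],
)

```text
time: 10.85
eef_pos: [0.4424, -0.0082, 0.0903]
eef_rot: [-2.4, -2.027, -0.0]
contact_force: [0.7, -0.2, 0.0]
width: 0.009
```

```bash
python3 snap.py w10
```

```text
10.85 [ 0.4424 -0.0082  0.0903] yaw 1.4029 [ 0.7 -0.2  0. ] 0.009005634255440962
```

View pics/w10.png

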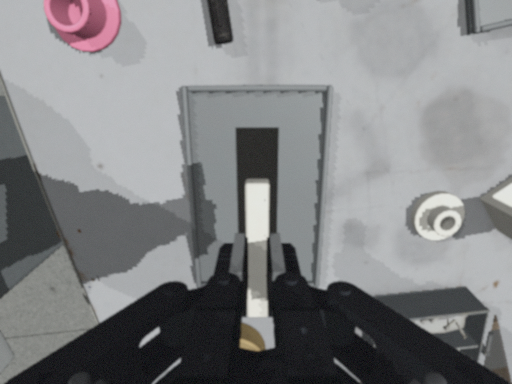

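Call:
send_rows(
  steps=[
    {"offset":[0,1,-30],"turn":0,"jaw":0},
    {"offset":[0,0,-25],"turn":0,"jaw":0},
    {"offset":[0,0,-12],"turn":0,"jaw":0},
    {"offset":[0,0,-6],"turn":0,"jaw":0},
    {"offset":[0,0,0],"turn":0,"jaw":0},
    {"offset":[0,0,0],"turn":0,"jaw":0},
  ],
)

```text
time: 11.4
eef_pos: [0.4426, -0.0057, 0.0176]
eef_rot: [2.396, 2.032, 0.0]
contact_force: [0.0, -0.0, -0.7]
width: 0.0088
```

Call:
send_rows(
  steps=[
    {"offset":[0,-1,-1],"turn":0,"jaw":0},
    {"offset":[0,0,0],"turn":0,"jaw":0},
    {"offset":[0,0,0],"turn":0,"jaw":0.12},
    {"offset":[0,0,0],"turn":0,"jaw":0.25},
    {"offset":[0,0,0],"turn":0,"jaw":0.3},
    {"offset":[0,0,5],"turn":0,"jaw":0.3},
    {"offset":[0,0,20],"turn":0,"jaw":0.3},
    {"offset":[0,0,35],"turn":0,"jaw":0.3},
    {"offset":[0,0,40],"turn":0,"jaw":0.5},
    {"offset":[0,0,40],"turn":0,"jaw":0.7},
    {"offset":[0,0,40],"turn":0,"jaw":1},
  ],
)

```text
time: 12.32
eef_pos: [0.4418, -0.0072, 0.1987]
eef_rot: [2.397, 2.031, 0.0]
contact_force: [0.9, -0.6, -0.4]
width: 0.061
```

```bash
python3 snap.py w11;python3 - <<'E'
from seg import *
o,p,d,c=load('w11')
g=cv2.cvtColor(p,cv2.COLOR_BGR2GRAY).astype(int)
P=proj(c,[[.4425,-.007,.013]])[0];print(P)
s=comp(g>185,P); print('strip',s.sum(),rect(c,s,.013))
pad=(g<60); n,l,st,_=cv2.connectedComponentsWithStats(pad.astype(np.uint8))
q=proj(c,[[.4525,-.007+.004,.004]])[0];q2=proj(c,[[.4325,-.011,.004]])[0]
m=comp(pad,q)|comp(pad,q2); m=cv2.morphologyEx(m|s,cv2.MORPH_CLOSE,np.ones((5,5)));print('pad',m.sum(),rect(c,m,.004))
E
```

```text
12.3167 [ 0.4418 -0.0072  0.1987] yaw 1.4057 [ 0.9 -0.6 -0.4] 0.060964879331053476
[258.08373236 163.23969256]
strip 695 ((441.7, -7.4), (74.1, 9.7), 'long dir', 1.41)
pad 2293 ((442.0, -7.3), (97.8, 27.4), 'long dir', 1.405)
```

View pics/w11.png

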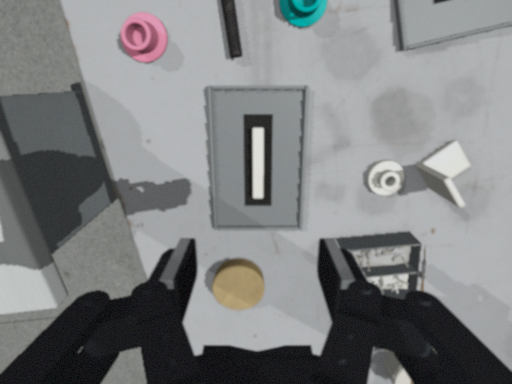

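Call:
send_rows(
  steps=[
    {"offset":[20,15,0],"turn":0,"jaw":1},
    {"offset":[25,18,0],"turn":0,"jaw":1},
    {"offset":[25,18,0],"turn":0,"jaw":1},
    {"offset":[25,18,0],"turn":0,"jaw":1},
    {"offset":[25,18,0],"turn":0,"jaw":1},
    {"offset":[25,18,0],"turn":0,"jaw":1},
    {"offset":[25,18,0],"turn":0,"jaw":1},
    {"offset":[25,18,0],"turn":0,"jaw":1},
    {"offset":[18,17,0],"turn":0,"jaw":1},
    {"offset":[0,0,0],"turn":0,"jaw":1},
    {"offset":[0,0,0],"turn":0,"jaw":1},
  ],
)

```text
time: 13.28
eef_pos: [0.6554, 0.1512, 0.1956]
eef_rot: [-2.395, -2.032, 0.001]
contact_force: [-0.1, -0.2, 0.4]
width: 0.0858
```

```bash
python3 snap.py w12
```

```text
13.2833 [0.6554 0.1512 0.1956] yaw 1.407 [-0.1 -0.2  0.4] 0.0857563519946995
```

View pics/w12.png

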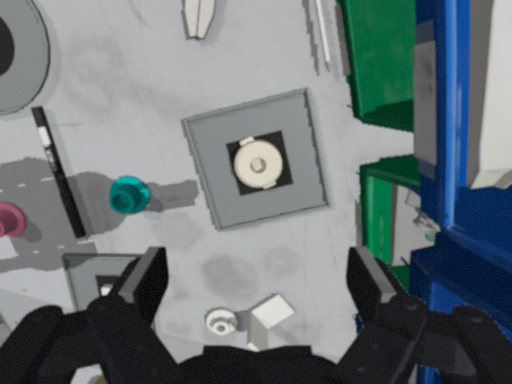

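Run:
```python
from seg import *
o,p,d,c=load('w12')
g=cv2.cvtColor(p,cv2.COLOR_BGR2GRAY).astype(int)
s=comp(g>165,(258,160)); h,cc=hull(s); print(s.sum(),rect(c,s,.010))
W=onz(c,cc,.019)[:,:2]*1000
# disc: circle fit robust
def circ(w,tol=1.2,it=8):
    k=np.ones(len(w),bool)
    for _ in range(it):
        S=np.linalg.lstsq(np.c_[2*w[k],np.ones(k.sum())],(w[k]**2).sum(1),rcond=None)[0];r=np.sqrt(S[2]+S[0]**2+S[1]**2)
        res=np.hypot(*(w-S[:2]).T)-r;k=abs(res)<tol
    return S[:2],r,res,k.sum()
C,r,res,n=circ(W);print('disc z19',C,r,n,len(W))
W6=onz(c,cc,.010)[:,:2]*1000
far=W6[res>1.8]; a=np.arctan2(*(far-C).T[::-1]); print('ear angles',np.sort(a).round(2))
sg=onz(c,[(258,165)],.019)*1000;print('hole',sg)
pad=comp(g<60,(240,180)); m=cv2.morphologyEx(pad|s,cv2.MORPH_CLOSE,np.ones((5,5))); print('pad',rect(c,pad,.004))
b=comp((g>95)&(g<150),(215,120)); print('tray',b.sum(),rect(c,b,.009)); cv2.imwrite('pics/seg12.png',np.hstack([b,s,pad])*255)
co=[(182,121),(305,89),(329,207),(220,230)];w=onz(c,co,.009);print(w.round(4),w.mean(0))
for q in [(352,100),(350,50),(362,170),(365,215),(415,50),(418,150),(355,255)]: print(q,pts(c,[q],d)[0].round(3))
```

```text
1638 ((656.2, 151.5), (50.4, 47.7), 'long dir', 1.148)
disc z19 [656.12361814 152.88691986] 22.90580037772309 111 147
ear angles [-1.51 -1.47 -1.44 -1.4  -1.35 -1.32 -1.27 -1.24 -1.19 -1.15 -1.1  -1.08
  1.63  1.64  1.65  1.66  1.67  1.68  1.7   1.75  1.78  1.83  1.87  1.92
  1.95  2.    2.03  2.06  2.08  2.09  2.13  2.13  2.13  2.16]
hole [[655.83647522 151.91878955  19.        ]]
pad ((639.1, 147.7), (23.7, 59.0), 'long dir', 1.722)
tray 11913 ((655.6, 149.1), (133.0, 132.6), 'long dir', 0.079)
[[0.5874 0.207  0.009 ]
 [0.7131 0.2174 0.009 ]
 [0.7246 0.0898 0.009 ]
 [0.6009 0.0819 0.009 ]] [0.65652163 0.14902016 0.009     ]
(352, 100) [0.753 0.201 0.026]
(350, 50) [0.748 0.244 0.048]
(362, 170) [0.756 0.134 0.032]
(365, 215) [0.752 0.092 0.047]
(415, 50) [0.751 0.234 0.155]
(418, 150) [0.75  0.182 0.159]
(355, 255) [0.699 0.153 0.207]
```

View pics/seg12.png

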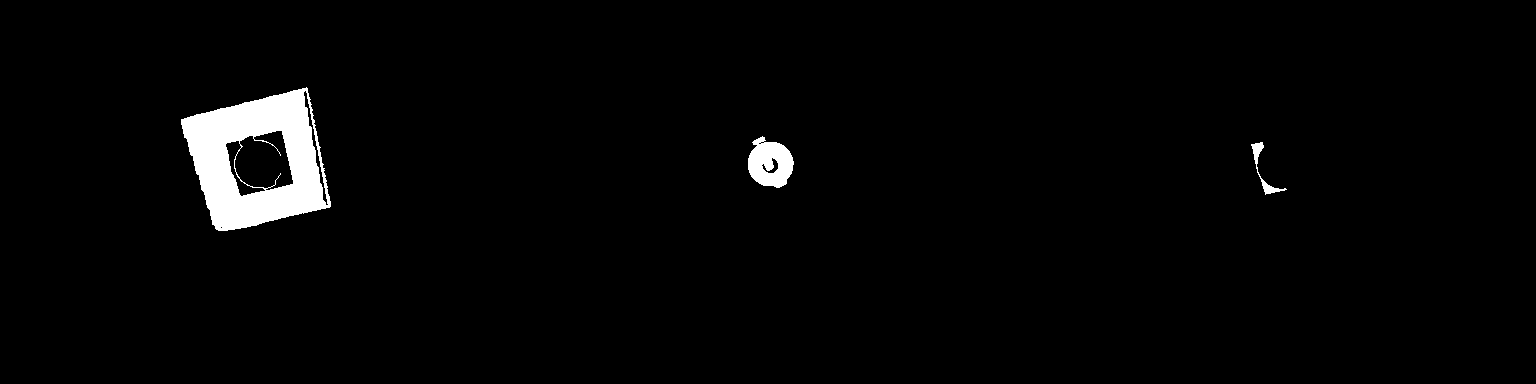

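Call:
send_rows(
  steps=[
    {"offset":[1,1,-20],"turn":0.113,"jaw":0.9},
    {"offset":[0,0,-35],"turn":0.113,"jaw":0.75},
    {"offset":[0,0,-35],"turn":0.113,"jaw":0.75},
    {"offset":[0,0,-35],"turn":0.113,"jaw":0.75},
    {"offset":[0,0,-25],"turn":0,"jaw":0.75},
    {"offset":[0,0,0],"turn":0,"jaw":0.75},
    {"offset":[0,0,0],"turn":0,"jaw":0.75},
  ],
)

```text
time: 13.92
eef_pos: [0.6559, 0.1509, 0.0467]
eef_rot: [-1.882, -2.514, 0.001]
contact_force: [0.8, -0.4, 1.3]
width: 0.0641
```

```bash
python3 snap.py w13
```

```text
13.9167 [0.6559 0.1509 0.0467] yaw 1.8564 [ 0.8 -0.4  1.3] 0.06407358462018352
```

View pics/w13.png

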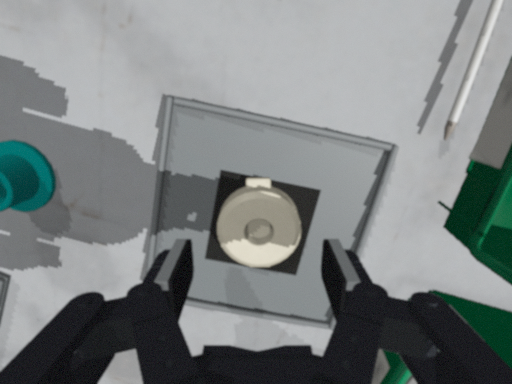

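Run:
```python
from seg import *
o,p,d,c=load('w13')
print(onz(c,[(259,226),(259,231)],.019)*1000)
co=[(166,96),(395,146)];print(onz(c,co,.009)*1000)
q=[(221,171),(320,190),(296,272),(208,259)];w=onz(c,q,.004)*1000;print(w.round(1),w.mean(0))
```

```text
[[655.12035501 155.40352962  19.        ]
 [656.00067179 152.42349519  19.        ]]
[[588.54005015 208.8341435    9.        ]
 [714.80191041 218.33726088   9.        ]]
[[626.2 175.9   4. ]
 [685.1 181.1   4. ]
 [689.6 123.7   4. ]
 [632.6 117.    4. ]] [658.37483709 149.40657421   4.        ]
```

Call:
send_rows(
  steps=[
    {"offset":[0,1,-16],"turn":0,"jaw":0.75},
    {"offset":[0,0,-12],"turn":0,"jaw":0.75},
    {"offset":[0,0,-4],"turn":0,"jaw":0.7},
    {"offset":[0,0,0],"turn":0,"jaw":0.65},
    {"offset":[0,0,0],"turn":0,"jaw":0.6},
  ],
)

```text
time: 14.38
eef_pos: [0.6568, 0.1526, 0.0152]
eef_rot: [1.881, 2.516, 0.001]
contact_force: [-0.2, 0.0, 0.1]
width: 0.0517
```

Call:
send_rows(
  steps=[
    {"offset":[0,0,0],"turn":0,"jaw":0.45},
    {"offset":[0,0,0],"turn":0,"jaw":0.3},
    {"offset":[0,0,0],"turn":0,"jaw":0},
    {"offset":[0,0,0],"turn":0,"jaw":0},
    {"offset":[0,0,0],"turn":0,"jaw":0},
  ],
)

```text
time: 14.8
eef_pos: [0.6572, 0.1526, 0.0159]
eef_rot: [1.88, 2.515, 0.002]
contact_force: [-1.2, -0.5, 6.2]
width: 0.0447
```

```bash
python3 snap.py w14
```

```text
14.8 [0.6572 0.1526 0.0159] yaw 1.8578 [-1.2 -0.5  6.2] 0.04473964830666155
```

View pics/w14.png

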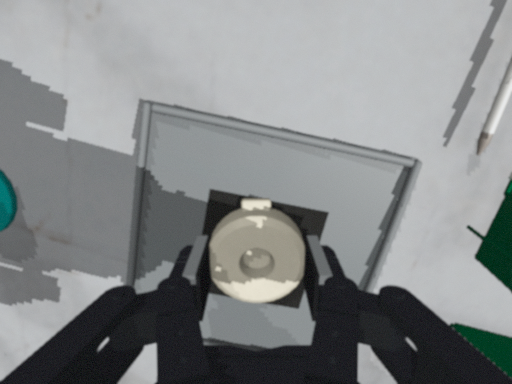

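Run:
```python
from seg import *
o,p,d,c=load('w14')
print(onz(c,[(257,256)],.019)*1000)
```

```text
[[655.55257984 156.05712627  19.        ]]
```

Call:
send_rows(
  steps=[
    {"offset":[0,0,15],"turn":0,"jaw":0},
    {"offset":[0,0,30],"turn":0,"jaw":0},
    {"offset":[0,0,30],"turn":0,"jaw":0},
    {"offset":[-15,10,10],"turn":0,"jaw":0},
    {"offset":[-25,16,0],"turn":0,"jaw":0},
    {"offset":[-25,16,0],"turn":0,"jaw":0},
    {"offset":[-25,16,0],"turn":0,"jaw":0},
    {"offset":[-25,16,0],"turn":0,"jaw":0},
    {"offset":[-25,16,0],"turn":0,"jaw":0},
    {"offset":[-25,16,0],"turn":0,"jaw":0},
    {"offset":[-25,16,0],"turn":0,"jaw":0},
    {"offset":[-25,16,0],"turn":0,"jaw":0},
    {"offset":[-25,16,0],"turn":0,"jaw":0},
    {"offset":[-12,9,0],"turn":0,"jaw":0},
    {"offset":[0,0,0],"turn":0,"jaw":0},
    {"offset":[0,0,0],"turn":0,"jaw":0},
  ],
)

```text
time: 16.18
eef_pos: [0.4045, 0.3159, 0.0998]
eef_rot: [1.879, 2.517, 0.001]
contact_force: [0.5, -0.2, 0.1]
width: 0.0448
```

```bash
python3 snap.py w15
```

```text
16.1833 [0.4045 0.3159 0.0998] yaw 1.8591 [ 0.5 -0.2  0.1] 0.04484456748620072
```

View pics/w15.png

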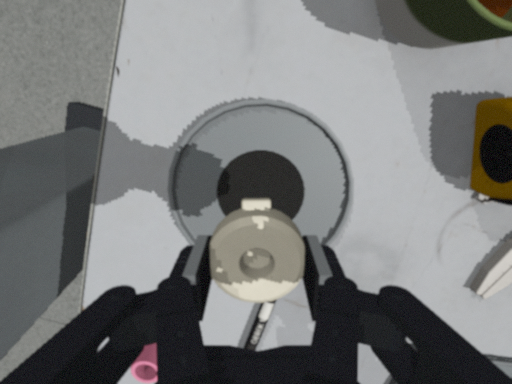

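Run:
```python
from seg import *
o,p,d,c=load('w15')
g=cv2.cvtColor(p,cv2.COLOR_BGR2GRAY).astype(int)
pad=comp(g<60,(240,190)); h,cc=hull(pad); cc=cc[(cc[:,1]<200)]
def circ(w,tol=1.2,it=8):
    k=np.ones(len(w),bool)
    for _ in range(it):
        S=np.linalg.lstsq(np.c_[2*w[k],np.ones(k.sum())],(w[k]**2).sum(1),rcond=None)[0];r=np.sqrt(S[2]+S[0]**2+S[1]**2)
        res=np.hypot(*(w-S[:2]).T)-r;k=abs(res)<tol
    return S[:2].round(1),r.round(1),k.sum(),len(w)
print('pad',circ(onz(c,cc,.004)[:,:2]*1000))
q=[];ctr=np.array([261,185.])
gb=cv2.GaussianBlur(g.astype(np.float32),(3,3),0)
for a in np.radians(np.arange(-130,-20,4)):
    for r in range(105,60,-1):
        x,y=(ctr+[r*np.cos(a),r*np.sin(a)]).round().astype(int)
        if gb[y,x]<150: q.append((x,y));break
print('rim',circ(onz(c,q,.009)[:,:2]*1000,1.5))
for n in('w13','w14','w15'):
    o,p,d,c=load(n)
    zt={'w13':.019,'w14':.019,'w15':o['eef_pos'][2]+.0031}[n]
    hs=cv2.cvtColor(p,cv2.COLOR_BGR2HSV)
    m=((hs[...,1]>25)&(hs[...,2]>110)&(hs[...,0]<40)).astype(np.uint8)
    s=comp(m,(259,245)); s=cv2.morphologyEx(s,cv2.MORPH_CLOSE,np.ones((7,7)))
    h,cc=hull(s);print(n,cc.min(0),cc.max(0))
    # upper disc edge arc beside ear (top face edge, far side)
    top=cc.min(0)[1]
    a=np.array([(x,min(cc[cc[:,0]==x][:,1])) for x in np.unique(cc[:,0])])
    a=a[(abs(a[:,0]-257)>20)]
    W=onz(c,a,zt)[:,:2]*1000
    # fit with r fixed 24
    from scipy.optimize import least_squares
    r=least_squares(lambda x:np.hypot(*(W-x).T)-24,o['eef_pos'][:2]*1000+[0,-3],loss='soft_l1')
    print(n,'disc',r.x.round(1),'tcp',(o['eef_pos']*1000).round(1),abs(r.fun).mean().round(2),len(a))
    cv2.imwrite(f'pics/m{n}.png',s*255)
```

```text
pad (array([406. , 316.1]), np.float64(32.9), np.int64(133), 166)
rim (array([402.8, 312.5]), np.float64(73.4), np.int64(28), 28)
w13 [217. 177.] [300. 267.]
w13 disc [655.2 154.6] tcp [655.9 150.9  46.7] 0.45 43
w14 [210. 198.] [303. 302.]
w14 disc [654.8 155.5] tcp [657.2 152.6  15.9] 0.73 53
w15 [210. 198.] [303. 302.]
w15 disc [401.8 317.9] tcp [404.5 315.9  99.8] 0.76 53
```

Call:
send_rows(
  steps=[
    {"offset":[2,-1,-30],"turn":0,"jaw":0},
    {"offset":[0,0,-30],"turn":0,"jaw":0},
    {"offset":[0,0,-15],"turn":0,"jaw":0},
    {"offset":[0,0,-7],"turn":0,"jaw":0},
    {"offset":[0,0,0],"turn":0,"jaw":0},
    {"offset":[0,0,0],"turn":0,"jaw":0},
  ],
)

```text
time: 16.73
eef_pos: [0.4076, 0.3142, 0.0177]
eef_rot: [1.882, 2.515, 0.001]
contact_force: [0.7, -0.6, 0.0]
width: 0.0447
```

Call:
send_rows(
  steps=[
    {"offset":[-1,0,-1],"turn":0,"jaw":0},
    {"offset":[0,0,0],"turn":0,"jaw":0},
    {"offset":[0,0,0],"turn":0,"jaw":0.6},
    {"offset":[0,0,0],"turn":0,"jaw":0.7},
    {"offset":[0,0,0],"turn":0,"jaw":0.7},
    {"offset":[0,0,10],"turn":0,"jaw":0.7},
    {"offset":[0,0,30],"turn":0,"jaw":0.7},
    {"offset":[0,0,40],"turn":0,"jaw":0.7},
    {"offset":[0,0,40],"turn":0,"jaw":0.7},
    {"offset":[0,0,40],"turn":0,"jaw":0.7},
    {"offset":[0,0,20],"turn":0,"jaw":0.7},
    {"offset":[0,0,0],"turn":0,"jaw":0.7},
  ],
)

```text
time: 17.73
eef_pos: [0.4069, 0.3154, 0.202]
eef_rot: [1.878, 2.513, 0.013]
contact_force: [-0.5, 0.3, 0.6]
width: 0.0598
```

```bash
python3 snap.py w16
```

```text
17.7333 [0.4069 0.3154 0.202 ] yaw 1.858 [-0.5  0.3  0.6] 0.05977311158309924
```

View pics/w16.png

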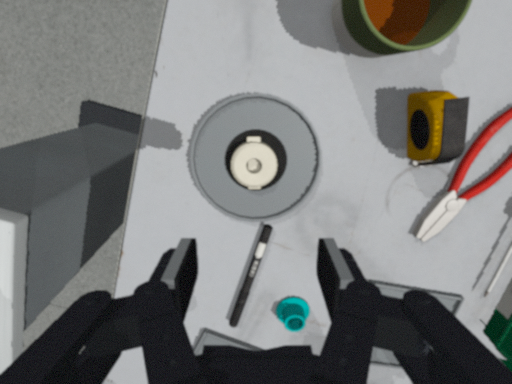

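```bash
cat >> seg.py <<'E'
def circ(w,tol=1.2,it=8):
    k=np.ones(len(w),bool)
    for _ in range(it):
        S=np.linalg.lstsq(np.c_[2*w[k],np.ones(k.sum())],(w[k]**2).sum(1),rcond=None)[0];r=np.sqrt(S[2]+S[0]**2+S[1]**2)
        res=np.hypot(*(w-S[:2]).T)-r;k=abs(res)<tol
    return S[:2].round(1),r.round(1),k.sum(),len(w)
E
python3 - <<'E'
from seg import *
o,p,d,c=load('w16')
g=cv2.cvtColor(p,cv2.COLOR_BGR2GRAY).astype(int)
gb=cv2.GaussianBlur(g.astype(np.float32),(3,3),0)
s=comp(g>165,(250,160)); print('housing',circ(onz(c,hull(s)[1],.019)[:,:2]*1000))
pad=comp(g<60,(280,165)); print('pad',circ(onz(c,hull(pad|s)[0],.004)[:,:2]*1000,1.5), circ(onz(c,hull(pad)[0],.004)[:,:2]*1000,1.5))
q=[];ctr=np.array([254,155.])
for a in np.radians(np.arange(-180,180,4)):
    if 60<np.degrees(a)<110: continue
    for r in range(80,45,-1):
        x,y=(ctr+[r*np.cos(a),r*np.sin(a)]).round().astype(int)
        if gb[y,x]<148: q.append((x,y));break
print('rim',circ(onz(c,q,.009)[:,:2]*1000,1.5))
E
```

```text
housing (array([404.9, 315. ]), np.float64(23.0), np.int64(107), 143)
pad (array([406. , 311.2]), np.float64(24.4), np.int64(14), 19) (array([406. , 316.4]), np.float64(32.4), np.int64(30), 30)
rim (array([403.4, 315.2]), np.float64(70.6), np.int64(60), 78)
```

Call:
send_rows(
  steps=[
    {"offset":[0,-20,0],"turn":0,"jaw":0.7},
    {"offset":[0,-34,0],"turn":0,"jaw":0.7},
    {"offset":[0,-34,0],"turn":0,"jaw":0.7},
    {"offset":[0,-34,0],"turn":0,"jaw":0.7},
    {"offset":[0,-34,0],"turn":0,"jaw":0.7},
    {"offset":[0,-34,0],"turn":0,"jaw":0.7},
    {"offset":[0,-34,0],"turn":0,"jaw":0.7},
    {"offset":[0,-34,0],"turn":0,"jaw":0.7},
    {"offset":[0,-34,0],"turn":0,"jaw":0.7},
    {"offset":[0,-34,0],"turn":0,"jaw":0.7},
    {"offset":[0,-34,0],"turn":0,"jaw":0.7},
    {"offset":[0,-34,0],"turn":0,"jaw":0.7},
    {"offset":[0,-34,0],"turn":0,"jaw":0.7},
    {"offset":[0,-34,0],"turn":0,"jaw":0.7},
    {"offset":[0,-34,0],"turn":0,"jaw":0.7},
    {"offset":[0,-34,0],"turn":0,"jaw":0.7},
    {"offset":[0,-34,0],"turn":0,"jaw":0.7},
    {"offset":[0,-34,0],"turn":0,"jaw":0.7},
    {"offset":[0,-34,0],"turn":0,"jaw":0.7},
    {"offset":[0,-30,0],"turn":0,"jaw":0.7},
  ],
)

```text
time: 19.45
eef_pos: [0.4046, -0.349, 0.1951]
eef_rot: [-1.88, -2.514, -0.001]
contact_force: [0.5, 0.2, 0.3]
width: 0.06
```

Call:
send_rows(
  steps=[
    {"offset":[3,0,-30],"turn":0,"jaw":0.7},
    {"offset":[0,0,0],"turn":0,"jaw":0.7},
    {"offset":[0,0,0],"turn":0,"jaw":0.7},
  ],
)

```text
time: 19.7
eef_pos: [0.4076, -0.3462, 0.1647]
eef_rot: [-1.878, -2.512, -0.002]
contact_force: [-0.7, 0.4, -0.2]
width: 0.0598
```

```bash
python3 snap.py w17
python3 - <<'E'
from seg import *
o,p,d,c=load('w17')
g=cv2.cvtColor(p,cv2.COLOR_BGR2GRAY).astype(int)
P=proj(c,[[.411,-.347,.011]])[0];print(P)
hs=cv2.cvtColor(p,cv2.COLOR_BGR2HSV)
s=comp((g>120)&(hs[...,1]<40)&(cv2.boxFilter(hs[...,1],-1,(45,45))>45),P);print('cap',s.sum(),hull(s)[0].min(0),hull(s)[0].max(0),circ(onz(c,hull(s)[0],.011)[:,:2]*1000))
E
```

```text
19.7 [ 0.4076 -0.3462  0.1647] yaw 1.8578 [-0.7  0.4 -0.2] 0.05983791329582266
[261.19106222 174.79999155]
cap 1170 [238. 152.] [283. 195.] (array([ 410. , -346.6]), np.float64(21.9), np.int64(27), 27)
```

View pics/w17.png

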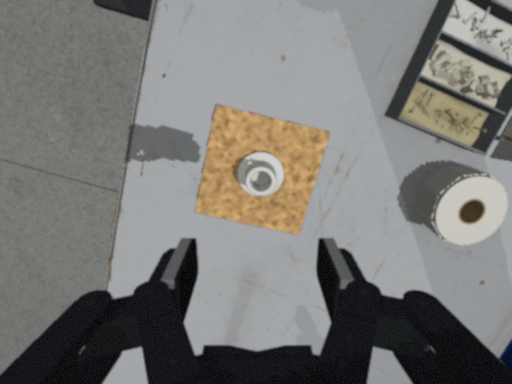

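Call:
send_rows(
  steps=[
    {"offset":[3,0,-36],"turn":0,"jaw":0.7},
    {"offset":[0,0,-36],"turn":0,"jaw":0.7},
    {"offset":[0,0,-36],"turn":0,"jaw":0.6},
    {"offset":[0,0,-18],"turn":0,"jaw":0.6},
    {"offset":[0,0,-10],"turn":0,"jaw":0.5},
    {"offset":[0,0,0],"turn":0,"jaw":0.45},
    {"offset":[0,0,0],"turn":0,"jaw":0.45},
  ],
)

```text
time: 20.33
eef_pos: [0.4121, -0.3477, 0.0318]
eef_rot: [1.879, 2.515, -0.001]
contact_force: [0.4, 0.1, 0.3]
width: 0.0385
```

```bash
python3 snap.py w18
```

```text
20.3333 [ 0.4121 -0.3477  0.0318] yaw 1.8584 [0.4 0.1 0.3] 0.038491054514999394
```

View pics/w18.png

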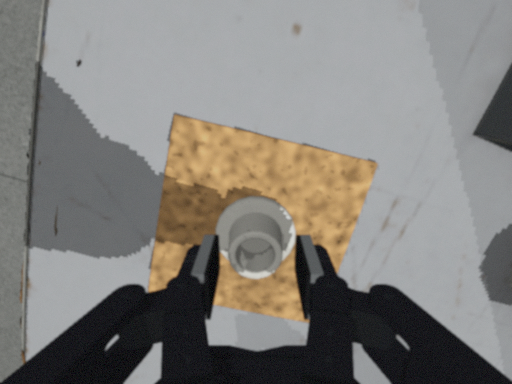

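Call:
send_rows(
  steps=[
    {"offset":[-1,1,-5],"turn":0,"jaw":0.45},
    {"offset":[0,0,0],"turn":0,"jaw":0.4},
    {"offset":[0,0,0],"turn":0,"jaw":0},
    {"offset":[0,0,0],"turn":0,"jaw":0},
    {"offset":[0,0,0],"turn":0,"jaw":0},
    {"offset":[0,0,0],"turn":0,"jaw":0},
  ],
)

```text
time: 20.88
eef_pos: [0.4105, -0.3465, 0.0262]
eef_rot: [1.881, 2.516, -0.0]
contact_force: [-1.6, 1.5, 5.6]
width: 0.0247
```

```bash
python3 snap.py w19
python3 - <<'E'
from seg import *
o,p,d,c=load('w19')
g=cv2.cvtColor(p,cv2.COLOR_BGR2GRAY).astype(int)
print(g[200:300:3,256])
E
```

```text
20.8833 [ 0.4105 -0.3465  0.0262] yaw 1.8578 [-1.6  1.5  5.6] 0.024694443186661415
[ 99 115 140 140 142 140 140 119 124 122 121 122 124 129 143 132 117 115
 118 120 108  97 117 120 119 116 120 152 201 173 121 126 141 151]
```

View pics/w19.png

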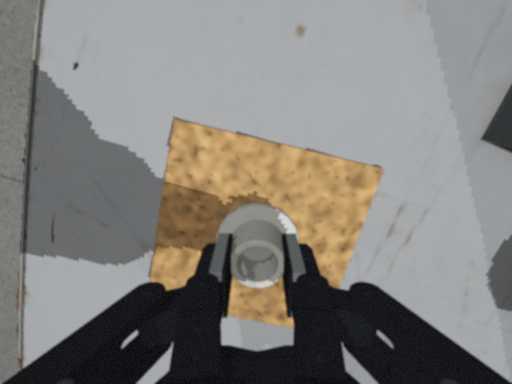

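Call:
send_rows(
  steps=[
    {"offset":[0,0,15],"turn":0,"jaw":0},
    {"offset":[0,0,30],"turn":0,"jaw":0},
    {"offset":[0,0,35],"turn":0,"jaw":0},
    {"offset":[0,0,35],"turn":0,"jaw":0},
    {"offset":[8,16,0],"turn":0,"jaw":0},
    {"offset":[15,31,0],"turn":0,"jaw":0},
    {"offset":[15,31,0],"turn":0,"jaw":0},
    {"offset":[15,31,0],"turn":0,"jaw":0},
    {"offset":[15,31,0],"turn":0,"jaw":0},
    {"offset":[15,31,0],"turn":0,"jaw":0},
    {"offset":[15,31,0],"turn":0,"jaw":0},
    {"offset":[15,31,0],"turn":0,"jaw":0},
    {"offset":[15,31,0],"turn":0,"jaw":0},
    {"offset":[15,31,0],"turn":0,"jaw":0},
    {"offset":[15,31,0],"turn":0,"jaw":0},
    {"offset":[15,31,0],"turn":0,"jaw":0},
    {"offset":[15,31,0],"turn":0,"jaw":0},
    {"offset":[15,31,0],"turn":0,"jaw":0},
    {"offset":[15,31,0],"turn":0,"jaw":0},
    {"offset":[15,30,0],"turn":0,"jaw":0},
  ],
)

```text
time: 22.6
eef_pos: [0.6438, 0.1355, 0.1407]
eef_rot: [1.88, 2.516, 0.0]
contact_force: [0.4, -1.2, -0.2]
width: 0.0243
```

Call:
send_rows(
  steps=[
    {"offset":[13,16,0],"turn":0,"jaw":0},
    {"offset":[0,0,0],"turn":0,"jaw":0},
    {"offset":[0,0,0],"turn":0,"jaw":0},
  ],
)

```text
time: 22.85
eef_pos: [0.6564, 0.1502, 0.14]
eef_rot: [-1.879, -2.518, 0.001]
contact_force: [0.4, -1.3, -1.7]
width: 0.0246
```

```bash
python3 snap.py w20
python3 - <<'E'
from seg import *
o,p,d,c=load('w20')
g=cv2.cvtColor(p,cv2.COLOR_BGR2GRAY).astype(int)
print(proj(c,[[.6565,.149,.004]]))
E
```

```text
22.85 [0.6564 0.1502 0.14  ] yaw 1.8592 [ 0.4 -1.3 -1.7] 0.024567922553536004
[[257.59625427 178.95008324]]
```

View pics/w20.png

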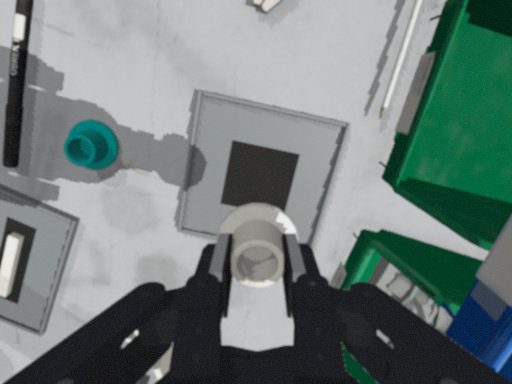

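Run:
```python
from seg import *
o,p,d,c=load('w20')
q=[(233,142),(299,156),(286,210),(223,205)]
w=onz(c,q[:2],.004)*1000;print(w.round(1))
m=(w[0]+w[1])/2;e=w[1]-w[0];print(np.linalg.norm(e));n=np.array([e[1],-e[0],0])/np.linalg.norm(e);print('pad mid if 60',m+n*30, m+n*29)
r=onz(c,[(196,91),(349,123)],.009)*1000;e=r[1]-r[0];n=np.array([e[1],-e[0],0])/np.linalg.norm(e);print(np.linalg.norm(e),'rim mid',r.mean(0)+n*65)
```

```text
[[626.7 174.9   4. ]
 [685.2 179.4   4. ]]
58.6813425582998
pad mid if 60 [658.26202745 147.23945657   4.        ] [658.18538405 148.23651514   4.        ]
128.44601630147363 rim mid [656.90657481 148.48091126   9.        ]
```

Call:
send_rows(
  steps=[
    {"offset":[1,-1,-36],"turn":0,"jaw":0},
    {"offset":[0,0,-36],"turn":0,"jaw":0},
    {"offset":[0,0,-24],"turn":0,"jaw":0},
    {"offset":[0,0,-10],"turn":0,"jaw":0},
    {"offset":[0,0,-4],"turn":0,"jaw":0},
    {"offset":[0,0,0],"turn":0,"jaw":0},
    {"offset":[0,0,0],"turn":0,"jaw":0},
  ],
)

```text
time: 23.48
eef_pos: [0.6584, 0.1483, 0.0323]
eef_rot: [1.88, 2.514, 0.003]
contact_force: [0.4, 0.5, -0.2]
width: 0.0247
```

Call:
send_rows(
  steps=[
    {"offset":[-1,0,-3],"turn":0,"jaw":0},
    {"offset":[0,0,-1],"turn":0,"jaw":0},
    {"offset":[0,0,0],"turn":0,"jaw":0},
    {"offset":[0,0,0],"turn":0,"jaw":0},
  ],
)

```text
time: 23.82
eef_pos: [0.6568, 0.1486, 0.0272]
eef_rot: [1.88, 2.516, 0.001]
contact_force: [-0.5, -0.0, 4.6]
width: 0.0245
```

Contact of about 5 N: the cap is on the floor. Release and retreat.

Call:
send_rows(
  steps=[
    {"offset":[0,0,0],"turn":0,"jaw":0.15},
    {"offset":[0,0,0],"turn":0,"jaw":0.5},
    {"offset":[0,0,0],"turn":0,"jaw":0.7},
    {"offset":[0,0,0],"turn":0,"jaw":0.7},
    {"offset":[0,0,10],"turn":0,"jaw":0.7},
    {"offset":[0,0,30],"turn":0,"jaw":0.7},
    {"offset":[0,0,40],"turn":0,"jaw":0.7},
    {"offset":[0,0,40],"turn":0,"jaw":0.7},
    {"offset":[0,0,40],"turn":0,"jaw":0.7},
    {"offset":[0,0,10],"turn":0,"jaw":0.7},
    {"offset":[0,0,0],"turn":0,"jaw":0.7},
  ],
)

```text
time: 24.73
eef_pos: [0.6576, 0.1487, 0.2012]
eef_rot: [1.877, 2.512, 0.008]
contact_force: [-0.9, 0.3, 0.1]
width: 0.0595
```

```bash
python3 snap.py w21
python3 - <<'E'
from seg import *
o,p,d,c=load('w21')
g=cv2.cvtColor(p,cv2.COLOR_BGR2GRAY).astype(int)
P=proj(c,[[.6565,.149,.012]])[0];print(P)
s=comp(g>160,P);print('cap',s.sum(),circ(onz(c,hull(s)[0],.012)[:,:2]*1000))
pad=comp(g<60,P+[18,18]);m=pad|s;print('pad',rect(c,pad,.004))
E
```

```text
24.7333 [0.6576 0.1487 0.2012] yaw 1.8579 [-0.9  0.3  0.1] 0.05954685486945121
[255.37879659 162.2293407 ]
cap 919 (array([656.1, 148.2]), np.float64(21.9), np.int64(27), 27)
pad ((657.0, 149.2), (57.1, 57.4), 'long dir', 1.643)
```

View pics/w21.png

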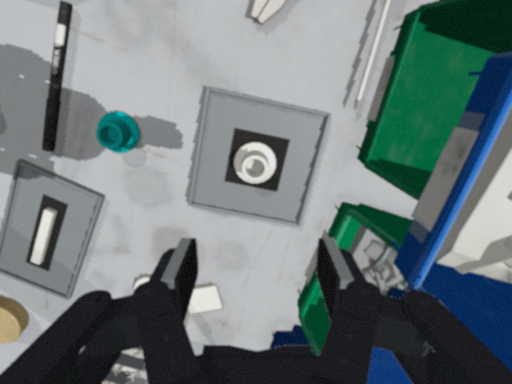

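Call:
send_rows(
  steps=[
    {"offset":[-10,-25,5],"turn":0,"jaw":0.7},
    {"offset":[-10,-30,5],"turn":0,"jaw":0.7},
    {"offset":[-10,-30,5],"turn":0,"jaw":0.7},
    {"offset":[-10,-30,5],"turn":0,"jaw":0.7},
    {"offset":[-10,-30,0],"turn":0,"jaw":0.7},
    {"offset":[-10,-30,0],"turn":0,"jaw":0.7},
    {"offset":[-10,-30,0],"turn":0,"jaw":0.7},
    {"offset":[-10,-30,0],"turn":0,"jaw":0.7},
    {"offset":[-10,-30,0],"turn":0,"jaw":0.7},
    {"offset":[-10,-30,0],"turn":0,"jaw":0.7},
    {"offset":[-10,-30,0],"turn":0,"jaw":0.7},
    {"offset":[-10,-30,0],"turn":0,"jaw":0.7},
    {"offset":[-10,-30,0],"turn":0,"jaw":0.7},
    {"offset":[-10,-20,0],"turn":0,"jaw":0.7},
    {"offset":[0,0,0],"turn":0,"jaw":0.7},
    {"offset":[0,0,0],"turn":0,"jaw":0.7},
  ],
)

```text
time: 26.12
eef_pos: [0.5156, -0.2567, 0.2147]
eef_rot: [-1.882, -2.512, -0.0]
contact_force: [0.6, 0.6, 0.4]
width: 0.0601
```

Run:
```python
from h import *
p,d=env.capture('top');s,_=env.capture('side')
a=cv2.resize(p[100:270,60:430],None,fx=2.1,fy=2.1,interpolation=cv2.INTER_CUBIC)
cv2.imwrite('pics/top9.png',a)
cv2.imwrite('pics/side9.png',cv2.resize(s[120:330,150:350],None,fx=2.8,fy=2.8,interpolation=cv2.INTER_CUBIC))
# bystander drift between start and now
p0=cv2.imread('pics/top0.png')
for n,(u,v) in dict(sprocket=(279,169),tin=(319,239),marker=(194,220),turq=(208,193),pink=(210,253)).items():
    A=cv2.absdiff(p,p0)[v-14:v+14,u-30 if n=='marker' else u-14:u+30 if n=='marker' else u+14];print(n,A.mean().round(1),A.max())
```

```text
sprocket 3.4 8
tin 10.4 23
marker 3.2 8
turq 3.2 9
pink 3.4 8
```

View pics/top9.png

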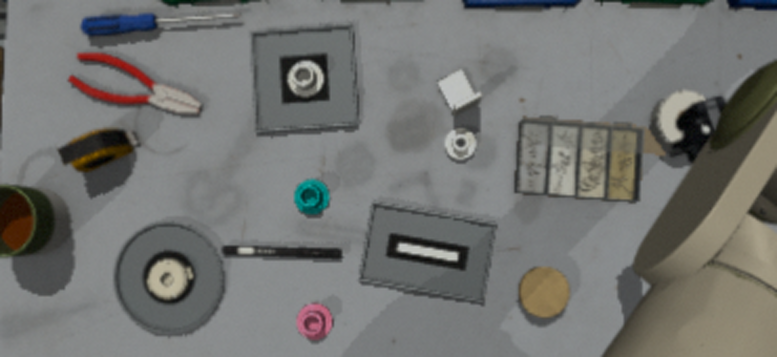

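View pics/side9.png

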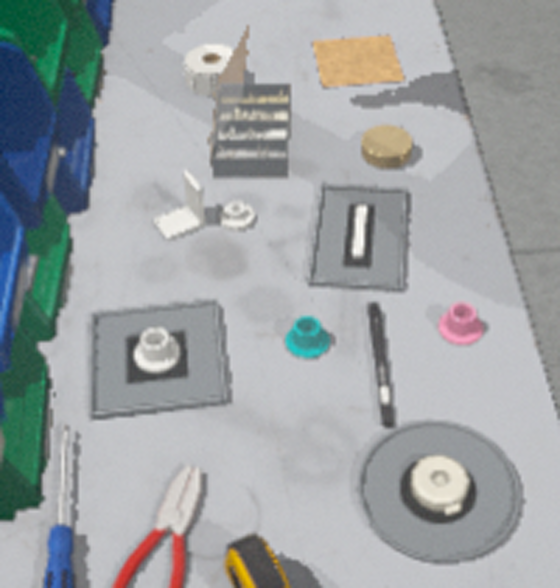

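```bash
python3 -c "
from plant import env
print(env.close_job())"
```

```text
the job is handed in; nothing more can be done
None
```

All three parts are in their own trays, and I handed the job in after about 26 s of robot time. I parked the cap on the cork mat, moved the strip to the oblong tray and the housing to the round dish, then put the cap in the square tray.

Last wrist-camera checks after each release:

| Part | Distance from tray middle | Notes |
|---|---|---|
| Strip | under 1 mm | lies lengthwise, within about 0.01 rad of the tray |
| Housing | about 1–2 mm | see below |
| Cap | about 1.5 mm | flange down |

- **Housing:** this is the least certain figure. Measuring the dish middle from its rim and from its pad gave answers about 3 mm apart, and the housing lies between them. The third fit, of the dish rim and pad together with the housing, was not usable and I ignored it.
- **Bystanders:** before-and-after top pictures show the sprocket, marker and the pink and turquoise caps unmoved. The tin's patch changed slightly more, which I put down to the arm's shadow. It looks to be in the same place.
- **Forces:** the highest wrist force in any move report was about 11 N, while gripping the cap.

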